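Unlock the carving jig and rack the plaster stamp to dry

ROBOT

A 6-joint arm with a two-finger parallel gripper is mounted at the origin on the work surface. World frame = base frame: x ahead of the robot, y to its left, z up, the work surface at z = 0. Lengths are in mm, angles in degrees, forces in N, time in s.
With the tool pointing down it reaches from about 375 to 900 mm from the base axis. Payload 3.1 kg.
Tool frame: the origin (TCP) lies between the finger pads; the fingertips stand 17 mm ahead of it and the grasp point (between the pads) lies 2 mm behind it; z points along the fingers, y is the line along which they close (so a half turn about z gives the same grasp; the last joint's range is limited). The gripper opens to 87 mm and grips with 3 to 60 N. Pads are 19 mm wide; open, the fingers measure 117 mm over their backs; the gripper's body (75 mm by 190 mm) begins 51 mm behind the grasp point.
Start: joints at [-81.561, 30.224, 82.088, -0, 67.689, -10.227], TCP at [200.064, -592.09, 239.548] pointing down, gripper open.
Joint ranges: [-176.69, 176.69], [-43.24, 126.21], [12.49, 139.97], [-82, 262], [0, 151.66], [-163.58, 163.58]. Speed limits (degrees/s): [159.86, 159.86, 180, 180, 180, 180].

INTERFACE

Orientations are given as a 3x3 rotation matrix whose columns are the frame's x, y, z axes.
In Python, from rig import bot, optics, ticket gives the robot as it stands.
- The arm moves only by the tool send_rows, never from a script. Its arguments are lists of equal length, an entry for each row: "slide": the shift along the tool's x, y, z in units of 0.1 m (1.0 is 0.1 m), a list of three; "delta_rot": the turn, a rotation vector about the tool's x, y, z in units of pi/4 rad (1.0 is pi/4 rad), a list of three. A call has 1 to 5 rows; each row shifts and turns the commanded pose from where the row before left it, along the tool's axes as they then stand; what a row does not reach is not made up. A row lasts 1/12 s, in which the tool goes at most 41.7 mm and 7.16 degrees, less where a joint would pass 70% of its speed; a pose out of reach is approached as far as the arm can. A call with a number of a shift or a turn outside -1 to 1 is refused whole. A call with a gripper value outside its range is refused whole. "gripper" is the opening, from 0 (shut) to 1 (fully open), set as the call begins (left out, the last holds). The fingers move at their own pace and stop on an object; "squeeze" is the grip in N (left out, the last holds). Time passes only in rows, so rows that do not move let the fingers close. It gives the time, the measured TCP pose, the force, the opening and the grip force at its end, in the units of the state.
- bot.state(): the state, without advancing time (a new reading comes with each control period).
- optics.snapshot(name): name is "side" or "top" or "wrist"; returns a dict with "color" (384x512x3 uint8, red, green, blue), "fx", "fy", "cx", "cy" (pixels), "k1" (the pictures are not rectified: a ray, as slopes to the right and down, at radius r is drawn at 1 + k1 r^2 times it, then the intrinsics apply), "position" and "rotation" of the camera in the world. Camera axes: x right, y up, looking along -z (the intrinsics and any distortion apply to the point x, -y, -z); pixel columns grow to the right and rows downward; lengths in mm; the calibration is good to about 2 mm. A picture is of the moment at which its call begins. There is no depth.
- ticket.finish_job(): hands the job in; it is judged then, once.
The state is a dict: "time": time; "qpos": joint angles; "dq": joint speeds; "effort": joint torques, N m; "position": TCP position; "tcp_rot": TCP orientation; "ft_force": force on the tool from outside, world axes, zero at the start; "moment": the same for the moment, N m; "gripper_width": finger opening in mm; "finger_force": force on a finger pad.
Only numpy, scipy, OpenCV 4.12 (cv2) and the standard library are available. Lean on these libraries where they do the work, as an engineer would, in place of code of your own. Each camera call takes 0.05 s, during which the arm holds its last target. There are 200 camera calls.

TASK

Free the white plaster stamp from the carving jig: squeeze the latch's two red tabs together and, keeping them squeezed, turn the latch anticlockwise (seen from above) until its steel bar is swung well away from the stamp, about a quarter turn, and leave it open. Lift the stamp straight up by its wooden rib, set it down upright near the middle of the round wooden bat and let go; then take it again across its two long sides and stand it flat in the rack bay that is lined with cork, lying along the cork between the bay's two low battens and centred, and let go. Set the brittle stamp down rather than dropping or tipping it, and leave everything else on the table where it is.

Things in the scene. Friction and masses are not known exactly. Their poses are not given: they have to be found in the camera images.
- stamp: Plaster stamp, loose, 0.2 kg: a cream block 110 (x) x 36 (y) x 36 mm high with a wooden rib across the middle of its top, 64 mm high in all. Origin at the centre of the underside, z up. At the start it sits in the jig's pocket (1 mm play all round), the block's top flush with the jig's deck, so that only the rib stands proud. x and -x are alike.
- jig: Carving jig, fixed wooden block on the table, on the left or right side. Origin on the table under the pocket's centre, x along the pocket towards the latch. Spans x -72 to 165, y -40 to 40 mm. Pocket 112 x 38 mm, floor at z 8, deck at z 44 mm. Two dark cheeks on the deck, x -40 to 40, |y| 28 to 40 mm, tops at z 74 mm, leave no room for fingers at the rib's ends.
- latch (a joint): Turn-latch on the jig, rad. 0: locked, its steel bar points to the jig's -x, over the last 12 mm of the block's top. Grows anticlockwise seen from above, up to 1.5. It cannot turn past about 0.07 until both tabs are squeezed in by more than about 4.5 mm. Stiff (0.06 N m), stays where it is left. From 1.0 on the bar is well clear of the stamp.
- latch_grip (a point): Point on the latch's vertical axis where the tabs are squeezed: 105 mm along the jig's x, 79 mm above the table; axes turn with the latch (its x along the jig's x when locked), tabs on its +y and -y sides, bar along its -x to 62 mm out, 18 mm wide, 46 to 54 mm above the table. Lugs and stops round the tabs' feet, to 40 mm from the axis, reach 55 mm above the table.
- tab_left (a joint): Red tab on the latch's +y side: how far it is squeezed in, m, 0 to 0.010. Each tab is an upright plate 26 mm wide, 8 mm thick, 60 to 90 mm above the table; outer faces 58 mm apart at rest, 38 mm fully squeezed. Sprung: 3 N to start, 5.5 N fully in. Squeeze centrally with 15 to 30 N, turn about the axis.
- tab_right (a joint): Red tab on the latch's -y side: how far it is squeezed in, m, 0 (out) to 0.010 (fully in).
- bat_top (a point): Centre of the top of the round wooden bat, a fixed disc 200 mm across and 18 mm thick lying on the table, in the middle between jig and rack.
- rack: Wooden drying rack, fixed: board 290 (x) x 176 (y) x 12 mm, three bays in a row, at x -95, 0 and 95 mm. Origin on the table under its centre. Each bay lies along the rack's y between two battens 8 mm wide, 8 mm high, 54 mm apart (clear). At y -80 and 80 mm two upright dowels 10 mm thick stand 24 mm either side of each bay's middle, tops 130 mm above the table.
- liner_top (a point): Centre of the top of the cork liner, a fixed strip 110 (x) x 50 (y) x 4 mm in the bay meant for the stamp (any of the three). Its top is 16 mm above the table, 4 mm below the battens' tops. Its x lies along the bay, so the stamp's x must end along it, either way round.
- tile: A terracotta tile 90 (x) x 42 x 24 mm high lying in another bay. Origin at the centre of its underside. Leave it.
- disc: A teal disc 44 mm across, 26 mm high, lying in the remaining bay. Origin at the centre of its underside. Leave it.
- jar: A teal glaze jar with a black lid, 64 mm across, 120 mm high, standing behind the bat. Origin at the centre of its underside. Leave it.
- mug: A blue mug, 76 mm across, 85 mm high, handle on its +y side, standing behind the bat. Origin at the centre of its underside. Leave it.
- bowl: A cream bowl, 150 mm across, 55 mm high, near the far edge. Leave it.
- loop_tool: Small wooden-handled ladle, 170 mm long, lying at the far side. Leave it.
- rib: A flat wooden throwing rib, 120 x 50 x 6 mm, lying at the far side. Leave it.
- rib_mid (a point): Middle of the stamp's wooden rib, 50 mm above its underside (14 mm above the block, 14 mm below the rib's top). Axes as the stamp's. The rib is 12 mm thick (along x), 36 mm long (along y, flush with the block's long sides) and 28 mm high: pinch it along x.
There are look-alikes about, which are no part of the job. What is shaped like the jig but turquoise is not meant.

How it is judged (in metres and radians):
On the way, in this order (a step that is already met when the one before it is completed fails the run):
1. the latch is turned open past 1.0 rad, the stamp still in its pocket (value of joint latch above 1 rad and distance of stamp from where it was at the start of the episode below 0.006 m), for 0.2 s.
2. the stamp stands upright on the bat, within 45 mm of its centre, let go (horizontal distance between stamp and bat_top below 0.045 m and z of stamp in the frame of bat_top between -0.004 and 0.004 m and contact force between stamp and the fingers below 0.05 N and angle between stamp's own z axis and vertical below 0.06 rad and linear speed of stamp below 0.02 m/s), for 0.2 s.
At the end, for the whole second after the job is handed in: The stamp stands flat and upright (within 0.06 rad) on the cork liner in its bay, its underside within 4 mm of the cork's height, centred within 18 mm along the cork and 12 mm across it, its length along the cork within 0.2 rad, at rest and let go; the latch is still open (past 1.0 rad) (x of stamp in the frame of liner_top between -0.018 and 0.018 m and y of stamp in the frame of liner_top between -0.012 and 0.012 m and z of stamp in the frame of liner_top between -0.004 and 0.004 m and angle between the x axis of stamp and the x axis of liner_top, either way round below 0.2 rad and contact force between stamp and the fingers below 0.05 N and angle between stamp's own z axis and vertical below 0.06 rad and linear speed of stamp below 0.02 m/s and value of joint latch above 1 rad); the robot touches nothing.
It fails at once if the stamp is tipped by more than 0.6 rad (angle between stamp's own z axis and vertical above 0.6 rad).
It fails at once if the stamp falls freely (faster than 0.5 m/s, out of the fingers) (linear speed of stamp above 0.5 m/s and contact force between stamp and the fingers below 0.02 N).
It fails at once if the tile, disc, jar, mug, bowl, ladle or throwing rib is moved by more than 20 mm (distance of any of tile, disc, jar, mug, bowl, loop_tool, rib from where it was at the start of the episode above 0.02 m).
It also fails if it takes over 72 s, if anything falls off the work surface, if the arm or the gripper's body presses on something with over 40 N, if the wrist force passes 120 N, or if a joint passes its speed limit or range.

## Working session

There is one attempt and no reset: what is moved stays moved. The work goes in short steps, Python scripts to look and compute and a tool call to move; the robot and the scene stay as the last step left them, time stands still between calls to the robot, and variables do not carry over. Pictures are saved under pics/ and viewed, at most 10 in all, crops included, and the job is handed in when it is done.

Besides the shell and the picture viewer there is one more tool, called after "Request:" as name(argument=value, ...), one argument or row to a line, values as JSON. send_rows: Moves the arm, as the interface text tells. Shifts and turns lie within -1 to 1; 1 stands for 0.1 m of shift or pi/4 rad of turn. Its arguments: {"type":"object","properties":{"slide":{"type":"array"},"delta_rot":{"type":"array"},"gripper":{"type":"number"},"squeeze":{"type":"number"}},"required":["slide","delta_rot"]}

```bash
mkdir -p pics; cat > h.py <<'E'
import numpy as np, cv2
from rig import bot, optics, ticket
def snap(n,f=None):
    s=optics.snapshot(n)
    if f: cv2.imwrite('pics/'+f,s['color'][:,:,::-1])
    return s
def ray(s,u,v):
    x=(u-s['cx'])/s['fx'];y=(v-s['cy'])/s['fy']
    K=np.eye(3);p=cv2.undistortPoints(np.array([[[x,y]]],float),K,np.array([s['k1'],0,0,0,0.]))[0,0]
    return np.array(s['position'],float),np.array(s['rotation'])@np.array([p[0],-p[1],-1.])
def onz(s,u,v,z):
    o,d=ray(s,u,v);return o+d*(z-o[2])/d[2]
def proj(s,P):
    c=np.array(s['rotation']).T@(np.array(P,float)-np.array(s['position']));x,y=c[0]/-c[2],-c[1]/-c[2]
    k=1+s['k1']*(x*x+y*y);return s['cx']+s['fx']*x*k,s['cy']+s['fy']*y*k
def move(yaw=None,pos=None):
    "world displacement -> tool slide (units 0.1 m)"
    st=bot.state();R=np.array(st['tcp_rot']);return R.T@(np.array(pos)-np.array(st['position']))/100
E
python3 - <<'E'
from h import *
t=snap('top','top.png');s=snap('side','side.png')
im=np.hstack([t['color'],s['color']])
for n,a in(('top',t),('side',s)):print(n,a['position'],np.round(a['rotation'],3).tolist(),a['fx'],a['k1'])
st=bot.state();print(np.round(st['tcp_rot'],3),st['position'],st['gripper_width'])
E
```

```text
top [ 252.61327469  -22.14672492 1539.18677938] [[-0.02, 0.985, -0.173], [-1.0, -0.019, 0.007], [0.004, 0.173, 0.985]] 419.5443722696646 0.04486115180345308
side [-348.11100498  845.06734838 1046.56207275] [[-0.727, 0.42, -0.543], [-0.687, -0.451, 0.57], [-0.006, 0.787, 0.617]] 466.3493090241788 0.04099299978585428
[[ 0.947  0.32  -0.   ]
 [ 0.32  -0.947  0.002]
 [ 0.    -0.002 -1.   ]] [ 199.96510875 -591.48419317  238.6895175 ] 87.29592293297861
```

View pics/top.png

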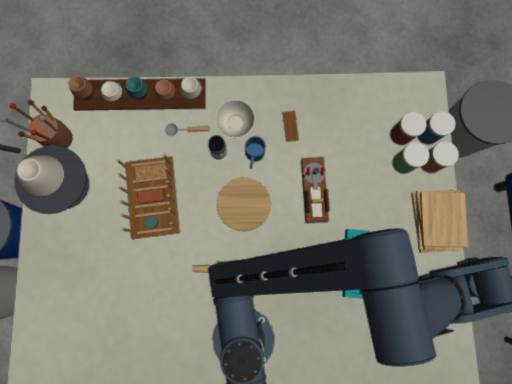

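View pics/side.png

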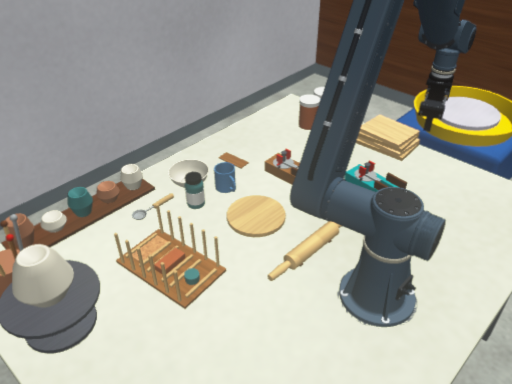

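The top view shows the brown jig at about (315,190) with its latch at the far end (315,172). The bat is at (243,204). The rack is at (151,197), with the cork bay farthest at (150,173), the tile in the middle bay and the disc in the nearest. The turquoise decoy is near (355,265).

```bash
python3 - <<'E'
from h import *
t=snap('top');c=t['color']
a=cv2.resize(c[150:230,290:340],None,fx=7,fy=7,interpolation=cv2.INTER_CUBIC)
b=cv2.resize(c[150:245,115:187],None,fx=5.8,fy=5.8,interpolation=cv2.INTER_CUBIC)
H=560;o=np.zeros((H,800,3),np.uint8);o[:a.shape[0],:350]=a[:560];o[:min(H,b.shape[0]),360:360+b.shape[1]]=b[:H]
cv2.imwrite('pics/crop.png',o[:,:,::-1])
hsv=cv2.cvtColor(c,cv2.COLOR_RGB2HSV)
# bat
m=cv2.inRange(hsv,(8,60,120),(25,200,255));m[:,:200]=0;m[:,285:]=0;m[:170]=0;m[240:]=0
cs=max(cv2.findContours(m,0,2)[0],key=cv2.contourArea);(u,v),r=cv2.minEnclosingCircle(cs);print('bat',u,v,r,onz(t,u,v,18))
for n,(u,v) in dict(latch=(315,172),rib=(316,195)).items():print(n,onz(t,u,v,70))
for uv in((126,159),(171,155),(180,233),(133,239)):print(uv,onz(t,*uv,12))
E
```

```text
bat 243.2796630859375 203.8389892578125 27.155065536499023 [472.58919963 -11.04340009  18.        ]
latch [ 575.17539276 -270.35494778   70.        ]
rib [ 491.65855184 -269.94985272   70.        ]
(126, 159) [651.04496649 422.79029808  12.        ]
(171, 155) [663.4833075  256.07934832  12.        ]
(180, 233) [371.37316544 220.16190072  12.        ]
(133, 239) [353.52584744 388.73273559  12.        ]
```

View pics/crop.png

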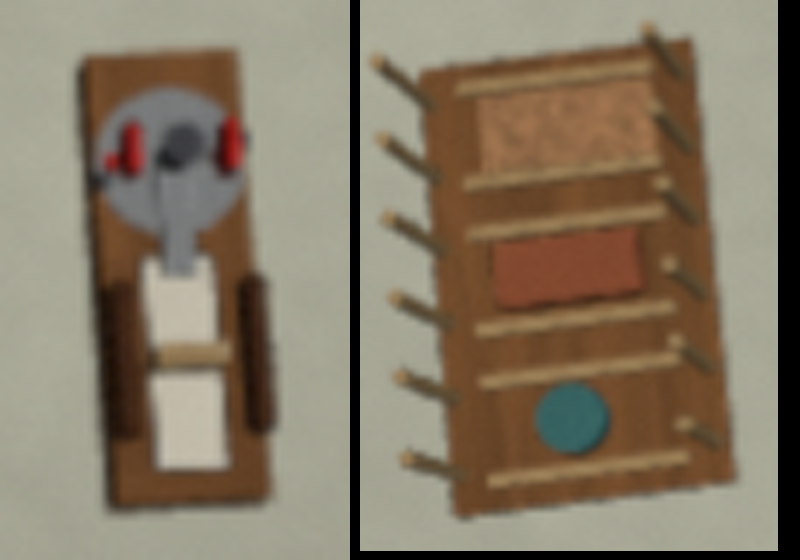

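The crop shows the jig's outline corners at roughly (82,60), (237,50), (270,500) and (110,510). The tabs are at (132,148) and (230,145), the rib at (192,355), and the cork's corners at (478,95), (648,80), (662,155) and (485,178).

```bash
python3 - <<'E'
from h import *
t=snap('top')
J=lambda x,y,z:onz(t,290+x/7-.43,150+y/7-.43,z)[:2]
K=lambda x,y,z:onz(t,115+(x-360)/5.8-.4,150+y/5.8-.4,z)[:2]
c=[J(x,y,44) for x,y in((82,60),(237,50),(270,500),(110,510))]
print('jig corners',np.round(c,1),'far mid',(c[0]+c[1])/2,'near mid',(c[2]+c[3])/2)
d=(c[0]+c[1]-c[2]-c[3])/2;print('len',np.linalg.norm(d),'yaw',np.degrees(np.arctan2(d[1],d[0])), 'w',np.linalg.norm(c[0]-c[1]))
u=d/np.linalg.norm(d);o=(c[2]+c[3])/2+72*u;print('origin',o,'latch',o+105*u)
print('tabs',J(132,125,90),J(230,122,90),J(132,172,90),J(230,170,90))
print('rib top',J(155,355,72),J(230,355,72), 'block ends',J(192,468,44))
k=[K(x,y,16) for x,y in((478,95),(648,80),(662,155),(485,178))]
print('cork',np.round(k,1),np.mean(k,0)); e=k[1]+k[2]-k[0]-k[3];print(np.linalg.norm(e)/2,np.degrees(np.arctan2(e[1],e[0])))
r=[K(x,y,12) for x,y in((420,70),(692,40),(735,482),(455,517))];print('rack',np.round(r,1),np.mean(r,0));e=r[0]+r[1]-r[2]-r[3];print(np.linalg.norm(e)/2,np.degrees(np.arctan2(e[1],e[0])))
st=bot.state();print(st['position'],np.degrees(np.arctan2(st['tcp_rot'][1][0],st['tcp_rot'][0][0])))
E
```

```text
jig corners [[ 633.9 -227. ]
 [ 637.6 -308.3]
 [ 401.  -313. ]
 [ 397.5 -231.3]] far mid [ 635.71850394 -267.61185578] near mid [ 399.25615496 -272.1807351 ]
len 236.50648436301225 yaw 1.1069201240281328 w 81.39542282611812
origin [ 471.24271876 -270.78982477] latch [ 576.22312431 -268.76141388]
tabs [ 587.80711803 -244.5211639 ] [ 588.3543779 -294.0628605] [ 563.52152823 -243.44678261] [ 563.55628319 -292.82682766]
rib top [ 472.70789485 -253.57076524] [ 471.97002305 -291.37358925] block ends [ 418.16902993 -274.13963392]
cork [[622.8 388. ]
 [630.7 280. ]
 [581.4 270.4]
 [568.5 382.2]] [600.84880537 330.15652507]
110.36541728912192 -84.61118560917458
rack [[640.9 426.4]
 [657.7 252.9]
 [372.5 222.9]
 [354.6 396. ]] [506.42037387 324.53288916]
287.2984189356324 6.036837961646566
[ 200.00226448 -591.6745658   238.94438819] 18.667598633053515
```

Request:
send_rows(
  slide=[
    [0,0,0],
    [0,0,0],
    [0,0,0],
    [0.25,-0.2,0],
    [0.25,-0.2,0],
  ],
  delta_rot=[
    [0,0,0.13],
    [0,0,0.13],
    [0,0,0.13],
    [0,0,0],
    [0,0,0],
  ],
  gripper=1,
)

```text
time: 0.62
position: [248.6, -551.7, 239.2]
tcp_rot: [[1.0, 0.016, 0.0], [0.016, -1.0, -0.0], [0.0, 0.0, -1.0]]
ft_force: [0.6, 0.1, -0.5]
gripper_width: 86.8
finger_force: 0.0
```

Request:
send_rows(
  slide=[
    [0.28,-0.23,0],
    [0.28,-0.23,0],
    [0.28,-0.23,0],
    [0.28,-0.23,0],
    [0.28,-0.23,0],
  ],
  delta_rot=[
    [0,0,0],
    [0,0,0],
    [0,0,0],
    [0,0,0],
    [0,0,0],
  ],
)

```text
time: 1.03
position: [388.0, -432.0, 239.4]
tcp_rot: [[1.0, 0.019, -0.0], [0.019, -1.0, 0.0], [-0.0, -0.0, -1.0]]
ft_force: [0.3, -0.0, 0.4]
gripper_width: 87.3
finger_force: 0.0
```

Request:
send_rows(
  slide=[
    [0.28,-0.23,0],
    [0.28,-0.23,0],
    [0.28,-0.23,0],
    [0.28,-0.23,0],
    [0.26,-0.25,0],
  ],
  delta_rot=[
    [0,0,0],
    [0,0,0],
    [0,0,0],
    [0,0,0],
    [0,0,0],
  ],
)

```text
time: 1.45
position: [524.1, -312.6, 239.4]
tcp_rot: [[1.0, 0.019, 0.0], [0.019, -1.0, -0.0], [0.0, 0.0, -1.0]]
ft_force: [-0.4, -1.0, 0.3]
gripper_width: 86.9
finger_force: 0.0
```

```bash
python3 - <<'E'
from h import *
w=snap('wrist','w1.png');st=bot.state()
print(w['position'],np.round(w['rotation'],3).tolist(),w['fx'],st['position'],np.degrees(np.arctan2(st['tcp_rot'][1][0],st['tcp_rot'][0][0])),st['qpos'])
print(proj(w,(576.3,-268.8,90)),proj(w,(471.5,-271,72)))
print(st['ft_force'])
E
```

```text
[ 590.41320326 -311.1495777   385.91844791] [[0.018, 0.97, 0.243], [-1.0, 0.017, 0.005], [0.001, -0.243, 0.97]] 336.3806866575619 [ 528.36774996 -307.06133885  239.50804495] 1.3586131754802393 [-40.78968442  29.10374633  84.24443527   0.36667717  66.60689874
  47.70575332]
(np.float64(206.33457657026707), np.float64(116.11119255182297)) (np.float64(213.07659598557566), np.float64(223.1564050590113))
[ 2.92700295  1.96187279 -1.02305376]
```

View pics/w1.png

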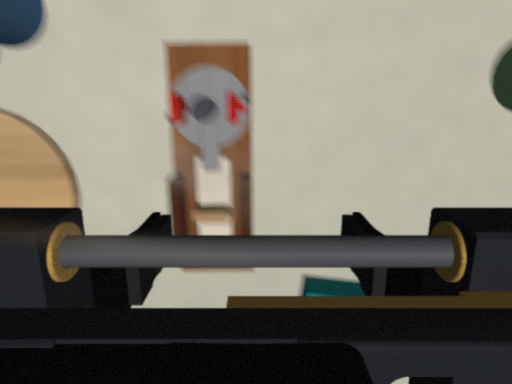

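The wrist view shows the latch hub at (205,107) with the red tabs at (178,107) and (238,107). The bar runs to (212,160) and the rib is at (212,214). The fingers straddle the bottom of the frame.

```bash
cat >> h.py <<'E'
def blobs(s,lo,hi,amin=30,z=0,hs=cv2.COLOR_RGB2HSV):
    m=cv2.inRange(cv2.cvtColor(s['color'],hs),lo,hi)
    out=[]
    for c in cv2.findContours(m,0,2)[0]:
        if cv2.contourArea(c)>amin:
            r=cv2.minAreaRect(c);out.append((cv2.contourArea(c),cv2.boundingRect(c),r,onz(s,*r[0],z)))
    return sorted(out,key=lambda b:-b[0])
def pose():
    st=bot.state();R=np.array(st['tcp_rot']);return np.array(st['position']),np.degrees(np.arctan2(R[1,0],R[0,0]))
E
python3 - <<'E'
from h import *
snap('wrist');snap('wrist');w=snap('wrist');print(pose())
for b in blobs(w,(0,150,90),(8,255,255),20,85)+blobs(w,(172,150,90),(180,255,255),20,85):print(b)
E
```

```text
(array([ 523.10037601, -312.72640397,  239.25207002]), np.float64(1.2733530016503252))
(351.0, (175, 98, 17, 30), ((183.57614135742188, 112.06599426269531), (29.140043258666992, 15.389362335205078), 85.91438293457031), array([ 578.8686931 , -246.68589413,   85.        ]))
(255.5, (234, 98, 17, 29), ((242.2522735595703, 111.79752349853516), (28.253700256347656, 15.83919620513916), 87.27368927001953), array([ 580.25463514, -297.96895951,   85.        ]))
```

```bash
python3 - <<'E'
from h import *
w=snap('wrist');print(w['position'],pose())
print(onz(w,175,112,90),onz(w,251,112,90),onz(w,251,112,60),onz(w,213,97.5,90),onz(w,213,127,90), onz(w,213,127,60))
m=cv2.inRange(cv2.cvtColor(w['color'],cv2.COLOR_RGB2HSV),(0,100,60),(10,255,255))
for v in(100,104,108,112,116,120,124):print(v,[ (int(a[0]),int(a[-1])) for a in np.split(np.where(m[v,150:270])[0]+150,np.where(np.diff(np.where(m[v,150:270])[0])>3)[0]+1) if len(a)])
g=cv2.cvtColor(w['color'],cv2.COLOR_RGB2GRAY)
# bottom view: white block and jig side edges
mj=cv2.inRange(cv2.cvtColor(w['color'],cv2.COLOR_RGB2HSV),(3,70,40),(20,220,200))
for v in(50,60,170):
  x=np.where(mj[v,130:290])[0]+130;print(v,x[0],x[-1],onz(w,x[0]-.5,v,44),onz(w,x[-1]+.5,v,44))
E
```

```text
[ 589.56932507 -311.12486603  385.64086045] (array([ 522.41456125, -313.64393283,  239.25535347]), np.float64(1.1675368170952976))
[ 577.93580477 -241.90573008   90.        ] [ 579.27119092 -307.21252018   90.        ] [ 578.2261932  -306.81551695   60.        ] [ 590.67686458 -274.68584087   90.        ] [ 565.85141767 -274.41548828   90.        ] [ 563.44465556 -270.69042358   60.        ]
100 [(173, 187), (232, 241)]
104 [(173, 187), (232, 241)]
108 [(174, 190), (232, 249)]
112 [(174, 190), (233, 249)]
116 [(174, 188), (232, 241)]
120 [(174, 187), (233, 241)]
124 [(175, 186), (233, 240)]
50 170 253 [ 633.75537513 -228.13269551   44.        ] [ 635.40432511 -308.01760491   44.        ]
60 170 253 [ 624.77555974 -227.74994564   44.        ] [ 626.43346565 -308.18387951   44.        ]
170 178 253 [ 517.35065353 -231.46587208   44.        ] [ 518.94499212 -310.17675226   44.        ]
```

Request:
send_rows(
  slide=[
    [0.19,-0.14,0],
    [0.19,-0.14,0],
    [0.18,-0.14,0],
    [0,0,0.2],
    [0,0,0.2],
  ],
  delta_rot=[
    [0,0,0],
    [0,0,0],
    [0,0,0],
    [0,0,0],
    [0,0,0],
  ],
)

```text
time: 2.12
position: [578.8, -272.1, 200.6]
tcp_rot: [[1.0, 0.019, 0.003], [0.019, -1.0, -0.003], [0.003, 0.003, -1.0]]
ft_force: [-0.3, 0.3, -0.6]
gripper_width: 87.1
finger_force: 0.0
```

Request:
send_rows(
  slide=[
    [0,0,0.25],
    [0,0,0.25],
    [0,0,0.2],
    [0,0,0],
    [0,0,0],
  ],
  delta_rot=[
    [0,0,0],
    [0,0,0],
    [0,0,0],
    [0,0,0],
    [0,0,0],
  ],
)

```text
time: 2.53
position: [576.4, -271.7, 128.5]
tcp_rot: [[1.0, 0.017, -0.003], [0.017, -1.0, 0.002], [-0.003, -0.002, -1.0]]
ft_force: [0.1, 0.4, 0.4]
gripper_width: 86.8
finger_force: 0.0
```

```bash
python3 - <<'E'
from h import *
w=snap('wrist','w2.png');p=np.mean([pose()[0] for _ in range(1)],0);print(pose(),w['position'])
m=cv2.inRange(cv2.cvtColor(w['color'],cv2.COLOR_RGB2HSV),(0,100,60),(10,255,255))
for b in blobs(w,(0,100,60),(10,255,255),40,90):print(b[1],b[3], onz(w,b[1][0],b[2][0][1],90),onz(w,b[1][0]+b[1][2],b[2][0][1],90))
E
```

```text
(array([ 577.52713419, -272.12003918,  129.99590385]), np.float64(1.0109581887756505)) [ 643.09158245 -270.62038036  274.84525344]
(200, 183, 22, 51) [ 581.7795235  -245.11379474   90.        ] [ 581.68446515 -239.05358208   90.        ] [ 581.88369458 -251.75106841   90.        ]
(284, 180, 22, 54) [ 583.44929799 -293.5471575    90.        ] [ 583.35400328 -287.49650376   90.        ] [ 583.55371403 -300.17333413   90.        ]
(197, 298, 15, 10) [ 519.95092099 -239.97841916   90.        ] [ 519.88211671 -235.62396418   90.        ] [ 520.02972173 -244.95490748   90.        ]
```

View pics/w2.png

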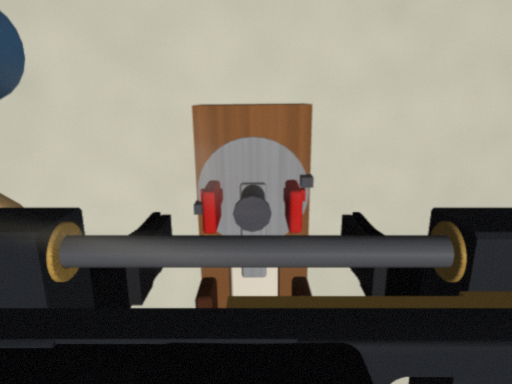

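The wrist picture shows the tabs at columns 203–305, centred between the fingertips (170 and 342), so I descend and squeeze.

Request:
send_rows(
  slide=[
    [0,-0.025,0.15],
    [0,0,0.15],
    [0,0,0.12],
    [0,0,0.08],
    [0,0,0],
  ],
  delta_rot=[
    [0,0,0],
    [0,0,0],
    [0,0,0],
    [0,0,0],
    [0,0,0],
  ],
)

```text
time: 3.0
position: [577.2, -268.2, 78.7]
tcp_rot: [[1.0, 0.019, -0.001], [0.019, -1.0, 0.001], [-0.001, -0.001, -1.0]]
ft_force: [0.4, 0.5, -0.9]
gripper_width: 87.0
finger_force: 0.0
```

Request:
send_rows(
  slide=[
    [0,0,0],
    [0,0,0],
    [0,0,0],
    [0,0,0],
    [0,0,0],
  ],
  delta_rot=[
    [0,0,0],
    [0,0,0],
    [0,0,0],
    [0,0,0],
    [0,0,0],
  ],
  gripper=0.3,
  squeeze=24,
)

```text
time: 3.42
position: [578.1, -268.3, 80.1]
tcp_rot: [[1.0, 0.02, 0.001], [0.02, -1.0, -0.001], [0.001, 0.001, -1.0]]
ft_force: [0.0, -0.1, 0.1]
gripper_width: 61.3
finger_force: 0.0
```

Request:
send_rows(
  slide=[
    [0,0,0],
    [0,0,0],
    [0,0,0],
    [0,0,0],
    [0,0,0],
  ],
  delta_rot=[
    [0,0,0],
    [0,0,0],
    [0,0,0],
    [0,0,0],
    [0,0,0],
  ],
)

```text
time: 3.83
position: [578.1, -269.0, 80.3]
tcp_rot: [[1.0, 0.02, 0.001], [0.02, -1.0, -0.002], [0.001, 0.002, -1.0]]
ft_force: [-1.8, -1.8, 4.9]
gripper_width: 37.4
finger_force: 24.0
```

Request:
send_rows(
  slide=[
    [0,0,0],
    [0,0,0],
    [0,0,0],
    [0,0,0],
    [0,0,0],
  ],
  delta_rot=[
    [0,0,-0.08],
    [0,0,-0.12],
    [0,0,-0.12],
    [0,0,-0.12],
    [0,0,-0.08],
  ],
)

```text
time: 4.25
position: [578.2, -269.3, 80.3]
tcp_rot: [[0.908, 0.418, 0.001], [0.418, -0.908, -0.002], [0.0, 0.002, -1.0]]
ft_force: [-1.6, -1.9, 4.4]
gripper_width: 37.0
finger_force: 24.0
```

Request:
send_rows(
  slide=[
    [0,0,0],
    [0,0,0],
    [0,0,0],
    [0,0,0],
    [0,0,0],
  ],
  delta_rot=[
    [0,0,-0.1],
    [0,0,-0.12],
    [0,0,-0.12],
    [0,0,-0.12],
    [0,0,-0.1],
  ],
)

```text
time: 4.67
position: [578.5, -269.6, 80.4]
tcp_rot: [[0.644, 0.765, 0.002], [0.765, -0.644, -0.002], [-0.001, 0.003, -1.0]]
ft_force: [-1.8, -2.9, 4.4]
gripper_width: 37.2
finger_force: 24.0
```

Request:
send_rows(
  slide=[
    [0,0,0],
    [0,0,0],
    [0,0,0],
    [0,0,0],
    [0,0,0],
  ],
  delta_rot=[
    [0,0,-0.12],
    [0,0,-0.13],
    [0,0,-0.13],
    [0,0,-0.13],
    [0,0,-0.13],
  ],
)

```text
time: 5.08
position: [578.8, -269.7, 80.3]
tcp_rot: [[0.195, 0.981, 0.003], [0.981, -0.195, -0.003], [-0.002, 0.003, -1.0]]
ft_force: [-0.5, -2.7, 4.2]
gripper_width: 36.8
finger_force: 24.0
```

Request:
send_rows(
  slide=[
    [0,0,0],
    [0,0,0],
    [0,0,0],
    [0,0,0],
    [0,0,0],
  ],
  delta_rot=[
    [0,0,-0.02],
    [0,0,0],
    [0,0,0],
    [0,0,0],
    [0,0,0],
  ],
)

```text
time: 5.5
position: [578.8, -269.7, 80.4]
tcp_rot: [[0.185, 0.983, 0.003], [0.983, -0.185, -0.003], [-0.003, 0.003, -1.0]]
ft_force: [0.3, -5.3, 4.9]
gripper_width: 37.4
finger_force: 24.0
```

Request:
send_rows(
  slide=[
    [0,0,0],
    [0,0,0],
    [0,0,0],
    [0,0,0],
    [0,0,0],
  ],
  delta_rot=[
    [0,0,0],
    [0,0,0],
    [0,0,0],
    [0,0,0],
    [0,0,0],
  ],
  gripper=1,
)

```text
time: 5.92
position: [577.9, -267.5, 79.1]
tcp_rot: [[0.185, 0.983, 0.0], [0.983, -0.185, 0.002], [0.002, -0.0, -1.0]]
ft_force: [0.6, 0.7, 0.9]
gripper_width: 62.6
finger_force: 0.0
```

Request:
send_rows(
  slide=[
    [0,0,0],
    [0,0,0],
    [0,0,0],
    [0,0,0],
    [0,0,0],
  ],
  delta_rot=[
    [0,0,0],
    [0,0,0],
    [0,0,0],
    [0,0,0],
    [0,0,0],
  ],
)

```text
time: 6.33
position: [577.5, -267.6, 79.1]
tcp_rot: [[0.184, 0.983, -0.001], [0.983, -0.184, 0.001], [0.001, -0.001, -1.0]]
ft_force: [0.5, 0.6, 0.6]
gripper_width: 86.0
finger_force: 0.0
```

Request:
send_rows(
  slide=[
    [0,0,-0.2],
    [0,0,-0.3],
    [0,0,-0.3],
    [0,0,-0.15],
    [0,0,0],
  ],
  delta_rot=[
    [0,0,0],
    [0,0,0],
    [0,0,0],
    [0,0,-0.13],
    [0,0,-0.13],
  ],
)

```text
time: 6.75
position: [580.1, -269.5, 179.2]
tcp_rot: [[-0.024, 1.0, 0.007], [1.0, 0.024, -0.005], [-0.005, 0.007, -1.0]]
ft_force: [0.5, -0.1, -0.0]
gripper_width: 87.3
finger_force: 0.0
```

Request:
send_rows(
  slide=[
    [-0.02,-0.3,0],
    [0,-0.35,0],
    [0,-0.3,0],
    [0,-0.1,0],
    [0,0,0],
  ],
  delta_rot=[
    [0,0,0],
    [0,0,0],
    [0,0,0],
    [0,0,0],
    [0,0,0],
  ],
  gripper=0.5,
)

```text
time: 7.17
position: [470.5, -271.5, 174.5]
tcp_rot: [[-0.017, 1.0, -0.002], [1.0, 0.017, 0.002], [0.002, -0.002, -1.0]]
ft_force: [-0.1, 0.2, -0.3]
gripper_width: 61.8
finger_force: 0.0
```

Request:
send_rows(
  slide=[
    [0,0,0],
    [0,0,0],
    [0,0,0],
  ],
  delta_rot=[
    [0,0,0],
    [0,0,0],
    [0,0,0],
  ],
)

```text
time: 7.42
position: [474.6, -272.7, 174.7]
tcp_rot: [[-0.02, 1.0, 0.002], [1.0, 0.02, -0.001], [-0.001, 0.002, -1.0]]
ft_force: [0.1, 0.0, -0.7]
gripper_width: 46.3
finger_force: 0.0
```

```bash
python3 - <<'E'
from h import *
w=snap('wrist','w3.png');t=snap('top')
print(pose(),w['position'],proj(w,(472.2,-271.5,72)))
print([proj(w,(472.2+dx,-271.5+dy,72)) for dx in(-6,6) for dy in(-18,18)])
E
```

```text
(array([ 474.11932476, -272.36380015,  174.48001436]), np.float64(91.17050544227996)) [ 473.42799525 -206.47784495  321.0865688 ] (np.float64(252.29485711539172), np.float64(187.00630641213937))
[(np.float64(244.22342491168814), np.float64(209.2506336524915)), (np.float64(244.69207162859402), np.float64(163.7113331156456)), (np.float64(259.63982135979376), np.float64(209.51158483307327)), (np.float64(260.6446400313939), np.float64(163.9947140381657))]
```

View pics/w3.png

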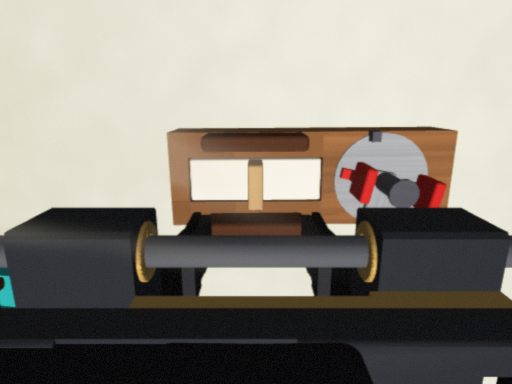

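The wrist view shows the latch open, with nothing over the white block. The block spans columns 190–321 and the rib columns 248–263, rows 160–209.

```bash
python3 - <<'E'
from h import *
w=snap('wrist');hsv=cv2.cvtColor(w['color'],cv2.COLOR_RGB2HSV)
m=cv2.inRange(hsv,(8,90,120),(25,220,255))
for v in(168,175,185,195,205):
  x=np.where(m[v,235:275])[0]+235;print(v,x[0],x[-1],onz(w,x[0]-.5,v,72),onz(w,x[-1]+.5,v,72))
m=cv2.inRange(hsv,(0,0,180),(30,90,255))
for v in(170,185,195):
  x=np.where(m[v,180:335])[0]+180;print(v,x[0],x[-1],onz(w,x[0]-.5,v,44),onz(w,x[-1]+.5,v,44))
y=np.where(m[150:220,215])[0]+150;print(y[0],y[-1],onz(w,215,y[0]-.5,44),onz(w,215,y[-1]+.5,44))
print(pose(),[proj(w,pose()[0]+np.array([d,0,-17])) for d in(-23,0,23)])
E
```

```text
168 249 262 [ 468.52219806 -256.26192181   72.        ] [ 479.07375137 -256.06767273   72.        ]
175 249 262 [ 468.59307911 -261.6650463    72.        ] [ 479.19953784 -261.46997587   72.        ]
185 249 262 [ 468.69564322 -269.48205936   72.        ] [ 479.38150633 -269.28580467   72.        ]
195 249 262 [ 468.79977353 -277.41695933   72.        ] [ 479.56620239 -277.21950738   72.        ]
205 235 274 [ 458.05821034 -285.67088661   72.        ] [ 489.05266878 -285.10330871   72.        ]
170 191 321 [ 419.34428634 -264.50184276   44.        ] [ 529.33884372 -262.47748174   44.        ]
185 192 320 [ 419.81677104 -277.48980271   44.        ] [ 529.34865387 -275.47815801   44.        ]
195 192 319 [ 419.56787366 -286.32215617   44.        ] [ 529.0698694  -284.31393368   44.        ]
160 200 [ 440.00883183 -255.19292513   44.        ] [ 439.61016925 -290.86770565   44.        ]
(array([ 473.8825198 , -272.24932067,  174.41847175]), np.float64(91.1685579015191)) [(np.float64(210.66607561627598), np.float64(230.07240964329833)), (np.float64(254.99017480415037), np.float64(230.82771377711845)), (np.float64(299.25207082647876), np.float64(231.5850286217107))]
```

Request:
send_rows(
  slide=[
    [0,0,0.25],
    [0,0,0.3],
    [0,0,0.25],
    [0,0,0.15],
    [0,0,0.1],
  ],
  delta_rot=[
    [0,0,0],
    [0,0,0],
    [0,0,0],
    [0,0,0],
    [0,0,0],
  ],
)

```text
time: 7.98
position: [472.5, -271.5, 67.4]
tcp_rot: [[-0.02, 1.0, -0.002], [1.0, 0.02, 0.002], [0.002, -0.002, -1.0]]
ft_force: [-0.9, 0.3, 0.1]
gripper_width: 43.3
finger_force: 0.0
```

Request:
send_rows(
  slide=[
    [0,0,0.04],
    [0,0,0],
    [0,0,0],
    [0,0,0],
  ],
  delta_rot=[
    [0,0,0],
    [0,0,0],
    [0,0,0],
    [0,0,0],
  ],
)

```text
time: 8.32
position: [473.6, -272.8, 66.6]
tcp_rot: [[-0.02, 1.0, 0.002], [1.0, 0.02, -0.002], [-0.002, 0.002, -1.0]]
ft_force: [-0.3, -0.5, -0.1]
gripper_width: 43.3
finger_force: 0.0
```

Request:
send_rows(
  slide=[
    [0,0,0.02],
    [0,0,0],
    [0,0,0],
    [0,0,0],
    [0,0,0],
  ],
  delta_rot=[
    [0,0,0],
    [0,0,0],
    [0,0,0],
    [0,0,0],
    [0,0,0],
  ],
  gripper=0,
  squeeze=20,
)

```text
time: 8.73
position: [473.0, -272.3, 63.8]
tcp_rot: [[-0.019, 1.0, 0.0], [1.0, 0.019, -0.0], [-0.0, 0.0, -1.0]]
ft_force: [-0.7, 0.2, 1.1]
gripper_width: 18.3
finger_force: 0.0
```

Request:
send_rows(
  slide=[
    [0,0,0],
    [0,0,0],
    [0,0,0],
    [0,0,0],
    [0,0,0],
  ],
  delta_rot=[
    [0,0,0],
    [0,0,0],
    [0,0,0],
    [0,0,0],
    [0,0,0],
  ],
)

```text
time: 9.15
position: [473.2, -272.4, 63.7]
tcp_rot: [[-0.019, 1.0, 0.001], [1.0, 0.019, -0.0], [-0.0, 0.001, -1.0]]
ft_force: [1.4, -0.7, 0.9]
gripper_width: 11.7
finger_force: 20.0
```

Gripped, with side forces small. I lift slowly.

Request:
send_rows(
  slide=[
    [0,0,-0.05],
    [0,0,-0.08],
    [0,0,-0.1],
    [0,0,-0.15],
    [0,0,-0.15],
  ],
  delta_rot=[
    [0,0,0],
    [0,0,0],
    [0,0,0],
    [0,0,0],
    [0,0,0],
  ],
)

```text
time: 9.57
position: [472.1, -271.7, 117.4]
tcp_rot: [[-0.02, 1.0, -0.002], [1.0, 0.02, 0.001], [0.001, -0.002, -1.0]]
ft_force: [-0.3, -0.0, -1.5]
gripper_width: 12.1
finger_force: 20.0
```

Request:
send_rows(
  slide=[
    [0,0,-0.2],
    [0,0,-0.2],
    [0,0,-0.1],
    [0,0,0],
    [0,0,0],
  ],
  delta_rot=[
    [0,0,0],
    [0,0,0],
    [0,0,0],
    [0,0,0],
    [0,0,0],
  ],
)

```text
time: 9.98
position: [472.5, -272.0, 167.0]
tcp_rot: [[-0.02, 1.0, -0.0], [1.0, 0.02, -0.0], [-0.0, -0.0, -1.0]]
ft_force: [-0.6, 0.4, -1.6]
gripper_width: 11.9
finger_force: 20.0
```

```bash
python3 - <<'E'
from h import *
t=snap('top');print(pose(),bot.state()['gripper_width'],bot.state()['ft_force'])
hsv=cv2.cvtColor(t['color'],cv2.COLOR_RGB2HSV)
m=cv2.inRange(hsv,(8,60,120),(25,200,255));m[:,:200]=0;m[:,285:]=0;m[:170]=0;m[240:]=0
c=max(cv2.findContours(m,0,2)[0],key=cv2.contourArea);(u,v),r=cv2.minEnclosingCircle(c);print(u,v,r,onz(t,u,v,18))
E
```

```text
(array([ 472.08245698, -271.68542605,  166.15541534]), np.float64(91.12167992077956)) 11.608670422645282 [-0.08998517  0.04086271 -3.12394818]
225.5 190.5 14.30044937133789 [523.47202488  53.49058881  18.        ]
```

Request:
send_rows(
  slide=[
    [0.2,0,0],
    [0.3,0.01,0],
    [0.35,0.01,0],
    [0.35,0.01,0],
    [0.35,0.01,0],
  ],
  delta_rot=[
    [0,0,0],
    [0,0,0],
    [0,0,0],
    [0,0,0],
    [0,0,0],
  ],
)

```text
time: 10.45
position: [472.4, -115.5, 165.1]
tcp_rot: [[-0.018, 1.0, -0.004], [1.0, 0.018, 0.002], [0.002, -0.004, -1.0]]
ft_force: [1.0, 0.8, -2.7]
gripper_width: 11.9
finger_force: 20.0
```

Request:
send_rows(
  slide=[
    [0.35,0.01,0],
    [0.35,0,0],
    [0.25,0,0],
    [0.1,0,0],
    [0,0,0],
  ],
  delta_rot=[
    [0,0,0],
    [0,0,0],
    [0,0,0],
    [0,0,0],
    [0,0,0],
  ],
)

```text
time: 10.87
position: [471.3, -10.0, 165.5]
tcp_rot: [[-0.023, 1.0, -0.004], [1.0, 0.023, 0.001], [0.001, -0.004, -1.0]]
ft_force: [-0.7, 0.2, -2.3]
gripper_width: 11.9
finger_force: 20.0
```

Request:
send_rows(
  slide=[
    [0,0,0.15],
    [0,0,0.2],
    [0,0,0.2],
    [0,0,0.15],
    [0,0,0.1],
  ],
  delta_rot=[
    [0,0,0],
    [0,0,0],
    [0,0,0],
    [0,0,0],
    [0,0,0],
  ],
)

```text
time: 11.28
position: [472.5, -13.8, 84.6]
tcp_rot: [[-0.018, 1.0, -0.002], [1.0, 0.018, -0.0], [0.0, -0.002, -1.0]]
ft_force: [0.6, -0.1, -1.7]
gripper_width: 11.8
finger_force: 20.0
```

Request:
send_rows(
  slide=[
    [0,0,0.05],
    [0,0,0],
    [0,0,0],
    [0,0,0],
  ],
  delta_rot=[
    [0,0,0],
    [0,0,0],
    [0,0,0],
    [0,0,0],
  ],
)

```text
time: 11.62
position: [473.4, -12.9, 82.0]
tcp_rot: [[-0.019, 1.0, 0.001], [1.0, 0.019, -0.0], [-0.0, 0.001, -1.0]]
ft_force: [0.2, -0.6, -2.0]
gripper_width: 11.8
finger_force: 20.0
```

Contact is expected at TCP z about 73.7, so I go down slowly.

Request:
send_rows(
  slide=[
    [0,0,0.03],
    [0,0,0.03],
    [0,0,0.01],
    [0,0,0],
    [0,0,0],
  ],
  delta_rot=[
    [0,0,0],
    [0,0,0],
    [0,0,0],
    [0,0,0],
    [0,0,0],
  ],
)

```text
time: 12.03
position: [472.8, -12.1, 74.6]
tcp_rot: [[-0.02, 1.0, 0.0], [1.0, 0.02, -0.0], [-0.0, 0.0, -1.0]]
ft_force: [-0.6, -0.4, -2.0]
gripper_width: 12.1
finger_force: 20.0
```

Request:
send_rows(
  slide=[
    [0,0,0.01],
    [0,0,0],
    [0,0,0],
  ],
  delta_rot=[
    [0,0,0],
    [0,0,0],
    [0,0,0],
  ],
)

```text
time: 12.28
position: [473.0, -12.1, 73.7]
tcp_rot: [[-0.02, 1.0, 0.0], [1.0, 0.02, -0.0], [-0.0, 0.0, -1.0]]
ft_force: [0.1, -0.3, -0.9]
gripper_width: 12.1
finger_force: 20.0
```

Request:
send_rows(
  slide=[
    [0,0,0.006],
    [0,0,0],
    [0,0,0],
  ],
  delta_rot=[
    [0,0,0],
    [0,0,0],
    [0,0,0],
  ],
)

```text
time: 12.53
position: [473.0, -12.1, 73.7]
tcp_rot: [[-0.019, 1.0, 0.001], [1.0, 0.019, -0.0], [-0.0, 0.001, -1.0]]
ft_force: [-0.9, 0.7, 5.6]
gripper_width: 12.0
finger_force: 20.0
```

Request:
send_rows(
  slide=[
    [0,0,0],
    [0,0,0],
    [0,0,0],
    [0,0,0],
    [0,0,0],
  ],
  delta_rot=[
    [0,0,0],
    [0,0,0],
    [0,0,0],
    [0,0,0],
    [0,0,0],
  ],
  gripper=0.6,
)

```text
time: 12.95
position: [472.8, -12.2, 72.8]
tcp_rot: [[-0.019, 1.0, -0.0], [1.0, 0.019, 0.0], [0.0, -0.0, -1.0]]
ft_force: [0.7, 0.1, 1.0]
gripper_width: 37.3
finger_force: 0.0
```

Request:
send_rows(
  slide=[
    [0,0,0],
    [0,0,0],
    [0,0,0],
    [0,0,-0.1],
    [0,0,-0.25],
  ],
  delta_rot=[
    [0,0,0],
    [0,0,0],
    [0,0,0],
    [0,0,0],
    [0,0,0],
  ],
)

```text
time: 13.37
position: [470.9, -11.8, 106.1]
tcp_rot: [[-0.019, 1.0, -0.006], [1.0, 0.019, 0.002], [0.002, -0.006, -1.0]]
ft_force: [1.0, -0.4, -0.8]
gripper_width: 51.7
finger_force: 0.0
```

Request:
send_rows(
  slide=[
    [0,0,-0.3],
    [0,0,-0.25],
    [0,0,0],
    [0,0,0],
    [0,0,0],
  ],
  delta_rot=[
    [0,0,0],
    [0,0,0.12],
    [0,0,0.15],
    [0,0,0.15],
    [0,0,0.15],
  ],
  gripper=1,
)

```text
time: 13.78
position: [473.0, -12.2, 163.7]
tcp_rot: [[0.42, 0.907, 0.002], [0.907, -0.42, -0.0], [0.0, 0.002, -1.0]]
ft_force: [0.4, 0.4, -0.8]
gripper_width: 77.9
finger_force: 0.0
```

Request:
send_rows(
  slide=[
    [0,0,0],
    [0,0,0],
    [0,0,0],
    [0,0,0],
    [0,0,0],
  ],
  delta_rot=[
    [0,0,0.15],
    [0,0,0.15],
    [0,0,0.15],
    [0,0,0.15],
    [0,0,0.15],
  ],
)

```text
time: 14.2
position: [472.6, -12.1, 162.9]
tcp_rot: [[0.854, 0.521, -0.0], [0.521, -0.854, 0.0], [-0.0, -0.0, -1.0]]
ft_force: [0.2, -0.4, -0.1]
gripper_width: 86.9
finger_force: 0.0
```

Request:
send_rows(
  slide=[
    [0,0,0],
    [0,0,0],
    [0,0,0],
    [0,0,0],
    [0,0,0],
  ],
  delta_rot=[
    [0,0,0.15],
    [0,0,0.15],
    [0,0,0.15],
    [0,0,0.15],
    [0,0,0],
  ],
)

```text
time: 14.62
position: [472.7, -12.1, 162.9]
tcp_rot: [[0.997, 0.08, -0.0], [0.08, -0.997, 0.0], [-0.0, -0.0, -1.0]]
ft_force: [-0.2, 0.5, -0.3]
gripper_width: 86.7
finger_force: 0.0
```

```bash
python3 - <<'E'
from h import *
w=snap('wrist');w=snap('wrist','w4.png');print(pose())
s=snap('side');t=snap('top')
p=pose()[0];print(proj(w,(p[0],p[1],54)),proj(w,(p[0],p[1],82)))
print(onz(t,243.3,203.8,18))
E
```

```text
(array([472.68148478, -12.13465344, 162.91031373]), np.float64(4.8928994771808725))
(np.float64(256.13163336904336), np.float64(187.18527775054767)) (np.float64(256.1671204503103), np.float64(197.19664385661432))
[472.73185759 -11.12043541  18.        ]
```

View pics/w4.png

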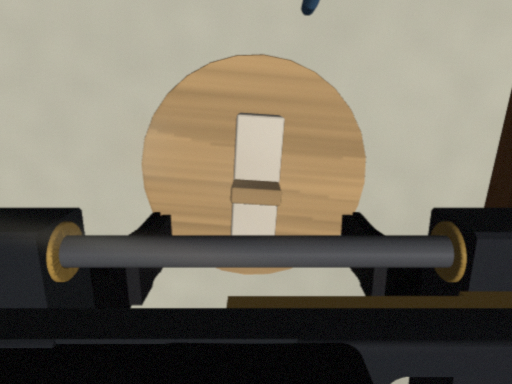

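The wrist view shows the stamp upright on the bat, with its block around (258,150) and its rib at (256,192), between the fingertips. I align the yaw and descend for the long-side grasp.

Request:
send_rows(
  slide=[
    [0,0,0.15],
    [0,0,0.25],
    [0,0,0.25],
    [0,0,0.25],
    [0,0,0.15],
  ],
  delta_rot=[
    [0,0,0.08],
    [0,0,0],
    [0,0,0],
    [0,0,0],
    [0,0,0],
  ],
)

```text
time: 15.23
position: [472.0, -12.0, 56.1]
tcp_rot: [[1.0, 0.021, -0.002], [0.021, -1.0, 0.001], [-0.002, -0.001, -1.0]]
ft_force: [0.2, -0.0, 0.6]
gripper_width: 87.0
finger_force: 0.0
```

Request:
send_rows(
  slide=[
    [0,0,0.1],
    [0,0,0.03],
    [0,0,0],
    [0,0,0],
  ],
  delta_rot=[
    [0,0,0],
    [0,0,0],
    [0,0,0],
    [0,0,0],
  ],
)

```text
time: 15.57
position: [473.3, -12.3, 45.4]
tcp_rot: [[1.0, 0.02, 0.001], [0.02, -1.0, -0.0], [0.001, 0.0, -1.0]]
ft_force: [-0.4, 0.3, -0.6]
gripper_width: 87.0
finger_force: 0.0
```

Request:
send_rows(
  slide=[
    [0,0,0],
    [0,0,0],
    [0,0,0],
    [0,0,0],
    [0,0,0],
  ],
  delta_rot=[
    [0,0,0],
    [0,0,0],
    [0,0,0],
    [0,0,0],
    [0,0,0],
  ],
  gripper=0.2,
  squeeze=20,
)

```text
time: 15.98
position: [473.0, -12.2, 45.3]
tcp_rot: [[1.0, 0.02, 0.001], [0.02, -1.0, -0.0], [0.001, 0.0, -1.0]]
ft_force: [-0.6, -0.1, 0.1]
gripper_width: 61.4
finger_force: 0.0
```

Request:
send_rows(
  slide=[
    [0,0,0],
    [0,0,0],
    [0,0,0],
    [0,0,0],
    [0,0,0],
  ],
  delta_rot=[
    [0,0,0],
    [0,0,0],
    [0,0,0],
    [0,0,0],
    [0,0,0],
  ],
)

```text
time: 16.4
position: [472.8, -12.1, 44.9]
tcp_rot: [[1.0, 0.019, -0.0], [0.019, -1.0, 0.0], [-0.0, -0.0, -1.0]]
ft_force: [0.6, 0.6, 0.6]
gripper_width: 35.6
finger_force: 20.0
```

Request:
send_rows(
  slide=[
    [0,0,0],
    [0,0,0],
    [0,0,0],
  ],
  delta_rot=[
    [0,0,0],
    [0,0,0],
    [0,0,0],
  ],
)

```text
time: 16.65
position: [472.8, -12.1, 44.9]
tcp_rot: [[1.0, 0.02, -0.0], [0.02, -1.0, 0.0], [-0.0, -0.0, -1.0]]
ft_force: [0.7, -0.6, -0.0]
gripper_width: 36.1
finger_force: 20.0
```

Request:
send_rows(
  slide=[
    [0,0,-0.05],
    [0,0,-0.15],
    [0,0,-0.25],
    [0,0,-0.3],
    [0,0,-0.3],
  ],
  delta_rot=[
    [0,0,0],
    [0,0,0],
    [0,0,0],
    [0,0,0],
    [0,0,0],
  ],
)

```text
time: 17.07
position: [471.8, -11.9, 150.6]
tcp_rot: [[1.0, 0.02, -0.003], [0.02, -1.0, 0.001], [-0.003, -0.001, -1.0]]
ft_force: [0.3, 0.0, -2.1]
gripper_width: 35.9
finger_force: 20.0
```

Request:
send_rows(
  slide=[
    [0,0,-0.25],
    [0,0,-0.1],
    [0,0,0],
    [0,0,0],
    [0,0,0],
  ],
  delta_rot=[
    [0,0,0],
    [0,0,-0.08],
    [0,0,-0.13],
    [0,0,-0.15],
    [0,0,-0.15],
  ],
)

```text
time: 17.48
position: [472.3, -12.1, 185.5]
tcp_rot: [[0.911, 0.413, 0.0], [0.413, -0.911, -0.0], [0.0, 0.0, -1.0]]
ft_force: [-0.8, 0.4, -2.1]
gripper_width: 35.8
finger_force: 20.0
```

Request:
send_rows(
  slide=[
    [0,0,0],
    [0,0,0],
    [0,0,0],
    [0,0,0],
    [0,0,0],
  ],
  delta_rot=[
    [0,0,-0.15],
    [0,0,-0.15],
    [0,0,-0.15],
    [0,0,-0.15],
    [0,0,-0.15],
  ],
)

```text
time: 17.9
position: [472.1, -12.0, 184.9]
tcp_rot: [[0.528, 0.849, -0.001], [0.849, -0.528, 0.0], [-0.0, -0.001, -1.0]]
ft_force: [-0.0, 0.2, -2.9]
gripper_width: 35.9
finger_force: 20.0
```

Request:
send_rows(
  slide=[
    [0,0,0],
    [0,0,0],
    [0,0,0],
    [0,0,0],
    [0,0,0],
  ],
  delta_rot=[
    [0,0,-0.15],
    [0,0,-0.15],
    [0,0,-0.15],
    [0,0,-0.15],
    [0,0,-0.08],
  ],
)

```text
time: 18.32
position: [472.1, -12.0, 184.9]
tcp_rot: [[0.023, 1.0, -0.001], [1.0, -0.023, 0.0], [0.0, -0.001, -1.0]]
ft_force: [1.0, 1.1, -1.6]
gripper_width: 35.9
finger_force: 20.0
```

Request:
send_rows(
  slide=[
    [0.15,0.1,0],
    [0.25,0.15,0],
    [0.3,0.18,0],
    [0.3,0.18,0],
    [0.3,0.18,0],
  ],
  delta_rot=[
    [0,0,-0.08],
    [0,0,0],
    [0,0,0],
    [0,0,0],
    [0,0,0],
  ],
)

```text
time: 18.73
position: [548.0, 121.1, 184.8]
tcp_rot: [[-0.035, 0.999, -0.001], [0.999, 0.035, -0.0], [-0.0, -0.001, -1.0]]
ft_force: [0.3, -0.6, -2.2]
gripper_width: 35.9
finger_force: 20.0
```

Request:
send_rows(
  slide=[
    [0.3,0.18,0],
    [0.3,0.18,0],
    [0.25,0.15,0],
    [0.15,0.1,0],
    [0,0,0],
  ],
  delta_rot=[
    [0,0,0],
    [0,0,0],
    [0,0,0],
    [0,0,0],
    [0,0,0],
  ],
)

```text
time: 19.15
position: [607.0, 225.6, 184.6]
tcp_rot: [[-0.038, 0.999, 0.002], [0.999, 0.038, 0.002], [0.002, 0.002, -1.0]]
ft_force: [1.4, 0.6, -2.9]
gripper_width: 35.8
finger_force: 20.0
```

```bash
python3 - <<'E'
from h import *
w=snap('wrist');w=snap('wrist','w5.png');print(pose(),bot.state()['finger_force'],bot.state()['gripper_width'])
r=np.radians(6);R=np.array([[np.cos(r),-np.sin(r)],[np.sin(r),np.cos(r)]])
for c in((95-25,-55),(95-25,55),(95+25,55),(95+25,-55),(95,0)):
  q=R@c+[506.4,324.5];print(q,proj(w,(*q,16)))
E
```

```text
(array([604.56270419, 222.24752501, 184.17602286]), np.float64(92.10897887590008)) 19.9998424295336 36.08943598057395
[581.76559816 277.11828818] (np.float64(232.08455090234557), np.float64(112.98690956718043))
[570.2674672  386.51569667] (np.float64(220.77212651477407), np.float64(-21.15395795703472))
[619.99356196 391.74211984] (np.float64(280.51768901825204), np.float64(-25.773719296484643))
[631.49169292 282.34471135] (np.float64(286.6287201773041), np.float64(109.15303275246117))
[600.87958006 334.43020401] (np.float64(255.15770833532451), np.float64(46.89508986533062))
```

View pics/w5.png

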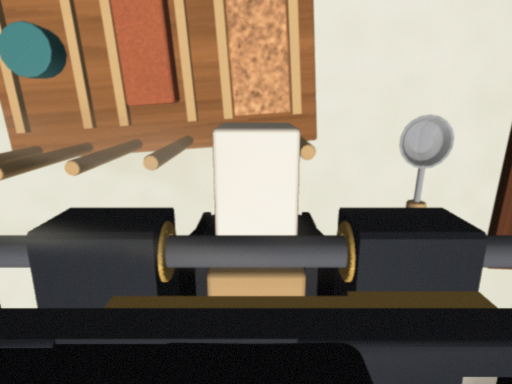

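The wrist view shows the stamp held level. The cork lies ahead between battens at columns about 225 and 295, and its near edge is at row 115. That is within 3 px of my prediction.

```bash
python3 - <<'E'
from h import *
w=snap('wrist');print(pose())
g=cv2.GaussianBlur(w['color'],(1,9),0)
for v in(15,55,95,105):print(v,[tuple(int(k) for k in g[v,u]) for u in range(214,322,3)])
print('col',[(v,int(w['color'][v,245:280].mean())) for v in range(100,126,2)])
E
```

```text
(array([604.24307154, 221.46471838, 184.20279063]), np.float64(92.04252527057659))
15 [(146, 98, 60), (218, 179, 126), (222, 185, 131), (223, 185, 131), (149, 115, 78), (192, 138, 95), (199, 144, 100), (175, 127, 90), (189, 137, 96), (211, 154, 107), (214, 156, 109), (209, 151, 106), (202, 147, 102), (212, 155, 108), (220, 161, 112), (229, 172, 120), (231, 174, 122), (221, 163, 113), (211, 154, 107), (219, 161, 112), (221, 163, 113), (206, 150, 105), (210, 153, 106), (192, 139, 98), (209, 152, 105), (134, 99, 66), (222, 184, 131), (222, 184, 131), (221, 183, 129), (150, 102, 63), (148, 98, 60), (148, 99, 61), (148, 99, 60), (142, 95, 58), (222, 218, 198), (234, 231, 218)]
55 [(170, 115, 70), (171, 114, 69), (209, 165, 114), (222, 184, 130), (222, 184, 130), (173, 137, 94), (216, 155, 106), (216, 159, 112), (213, 156, 109), (205, 149, 104), (210, 153, 106), (218, 160, 111), (221, 162, 113), (212, 156, 108), (192, 140, 97), (224, 166, 116), (219, 159, 111), (208, 151, 105), (199, 145, 101), (184, 134, 93), (217, 158, 110), (208, 151, 105), (221, 162, 113), (221, 161, 112), (179, 130, 9
[... 839 characters left out ...]
, 67), (221, 183, 129), (222, 184, 129), (215, 177, 124), (172, 120, 78), (235, 180, 125), (225, 167, 117), (235, 179, 125), (213, 156, 110), (207, 150, 105), (224, 168, 116), (234, 178, 125), (238, 185, 128), (209, 152, 106), (188, 136, 96), (219, 160, 111), (199, 145, 101), (209, 153, 106), (213, 155, 108), (219, 161, 113), (211, 154, 108), (214, 156, 109), (218, 159, 111), (151, 105, 67), (220, 180, 127), (221, 183, 129), (221, 182, 128), (163, 110, 68), (161, 108, 67), (160, 108, 65), (159, 106, 64), (157, 109, 72), (231, 229, 213)]
col [(100, 158), (102, 160), (104, 160), (106, 162), (108, 162), (110, 160), (112, 131), (114, 106), (116, 98), (118, 96), (120, 101), (122, 101), (124, 90)]
```

```bash
python3 - <<'E'
from h import *
w=snap('wrist');P,yaw=pose();print(P,yaw)
A=[onz(w,u,v,20)[:2] for u,v in((216.3,15),(300.3,15),(224.5,105),(303.3,105))]
print(np.round(A,1),[np.linalg.norm(A[0]-A[1]),np.linalg.norm(A[2]-A[3])])
far=(A[0]+A[1])/2;near=(A[2]+A[3])/2;d=far-near;by=np.degrees(np.arctan2(d[1],d[0]));u=d/np.linalg.norm(d)
e=onz(w,262,112.3,16)[:2]; s=(e-near)@u; c=near+u*(s+55);print('edge',e,'bay yaw',by,'cork centre',c)
# stamp's top far edge row ~130 check: block top far edge relative to TCP
print('stamp edges',[onz(w,q,150,P[2]+8.5)[:2] for q in(214,298)],onz(w,256,130,P[2]+8.5))
a=np.radians(by);D=c-P[:2];print('slide after turn',D@[np.cos(a),np.sin(a)],D@[np.sin(a),-np.cos(a)],'turn units',-(by-yaw)/45)
E
```

```text
[604.28278726 221.03188949 184.38942421] 91.99553089768719
[[565.9 355.7]
 [636.8 358. ]
 [573.7 281.9]
 [644.4 284.3]] [np.float64(70.95080175158206), np.float64(70.81287533832953)]
edge [607.65000888 276.4911011 ] bay yaw 95.92469836843242 cork centre [604.02333771 331.41010593]
stamp edges [array([585.68564171, 266.95180005]), array([620.24247348, 268.13536993])] [602.69446074 275.69742905 192.88942421]
slide after turn 109.81540243988802 11.135320595644652 turn units -0.08731483268322728
```

Request:
send_rows(
  slide=[
    [0,0,0],
    [0.2,0.02,0],
    [0.3,0.03,0],
    [0.3,0.03,0],
    [0.2,0.02,0],
  ],
  delta_rot=[
    [0,0,-0.087],
    [0,0,0],
    [0,0,0],
    [0,0,0],
    [0,0,0],
  ],
)

```text
time: 19.77
position: [604.6, 323.1, 185.1]
tcp_rot: [[-0.102, 0.995, -0.001], [0.995, 0.102, 0.001], [0.001, -0.001, -1.0]]
ft_force: [0.3, -0.3, -2.2]
gripper_width: 35.9
finger_force: 20.0
```

Request:
send_rows(
  slide=[
    [0.1,0,0],
    [0,0,0],
    [0,0,0],
    [0,0,0],
    [0,0,0],
  ],
  delta_rot=[
    [0,0,0],
    [0,0,0],
    [0,0,0],
    [0,0,0],
    [0,0,0],
  ],
)

```text
time: 20.18
position: [604.3, 330.6, 184.9]
tcp_rot: [[-0.102, 0.995, -0.001], [0.995, 0.102, -0.001], [-0.001, -0.001, -1.0]]
ft_force: [0.5, 0.4, -1.9]
gripper_width: 35.7
finger_force: 20.0
```

```bash
python3 - <<'E'
from h import *
snap('wrist');w=snap('wrist','w6.png');P,yaw=pose();print(P,yaw)
a=np.radians(95.9);u=np.array([np.cos(a),np.sin(a)]);n=np.array([np.sin(a),-np.cos(a)]);D=np.array([603.3,331.6])-P[:2];print('need x,y',D@u,D@n)
c=np.array([604.,331.4])
print([np.round(proj(w,(*(c+u*i+n*j),16))) for i in(0,55) for j in(-25,25)])
E
```

```text
[604.41227488 330.99516977 185.0150675 ] 95.83392807489851
need x,y 0.7159598878474027 -1.0442109212847506
[array([229., 170.]), array([282., 170.]), array([228., 111.]), array([283., 111.])]
```

View pics/w6.png

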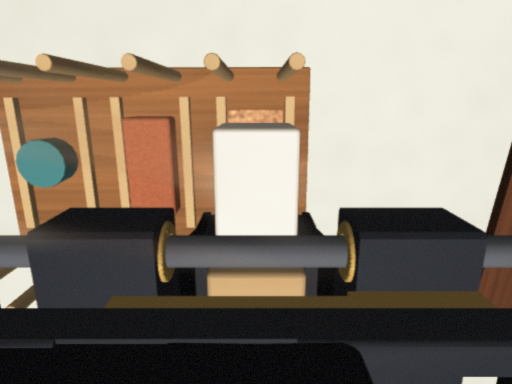

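The view shows the cork's far edge at row 110, columns 228–283, as predicted. The stamp is centred over it at column 256 and clear of the dowels, so I lower it.

Request:
send_rows(
  slide=[
    [0,0,0.15],
    [0,0,0.25],
    [0,0,0.25],
    [0,0,0.25],
    [0,0,0.2],
  ],
  delta_rot=[
    [0,0,0],
    [0,0,0],
    [0,0,0],
    [0,0,0],
    [0,0,0],
  ],
)

```text
time: 20.7
position: [603.7, 331.4, 73.2]
tcp_rot: [[-0.102, 0.995, -0.002], [0.995, 0.102, -0.001], [-0.001, -0.002, -1.0]]
ft_force: [-0.4, 0.2, -3.0]
gripper_width: 35.7
finger_force: 20.0
```

Request:
send_rows(
  slide=[
    [0,0,0.15],
    [0,0,0.06],
    [0,0,0],
    [0,0,0],
    [0,0,0],
  ],
  delta_rot=[
    [0,0,0],
    [0,0,0],
    [0,0,0],
    [0,0,0],
    [0,0,0],
  ],
)

```text
time: 21.12
position: [605.4, 332.6, 55.4]
tcp_rot: [[-0.103, 0.995, 0.003], [0.995, 0.103, 0.001], [0.001, 0.003, -1.0]]
ft_force: [0.8, -1.0, -2.0]
gripper_width: 36.0
finger_force: 20.0
```

Request:
send_rows(
  slide=[
    [0,-0.01,0.04],
    [0,0,0.04],
    [0,0,0.03],
    [0,0,0],
    [0,0,0],
  ],
  delta_rot=[
    [0,0,0],
    [0,0,0],
    [0,0,0],
    [0,0,0],
    [0,0,0],
  ],
)

```text
time: 21.53
position: [603.1, 332.4, 42.9]
tcp_rot: [[-0.103, 0.995, -0.0], [0.995, 0.103, -0.0], [-0.0, -0.0, -1.0]]
ft_force: [0.1, 0.1, -1.4]
gripper_width: 36.2
finger_force: 20.0
```

Request:
send_rows(
  slide=[
    [0,0,0.01],
    [0,0,0],
    [0,0,0],
    [0,0,0],
  ],
  delta_rot=[
    [0,0,0],
    [0,0,0],
    [0,0,0],
    [0,0,0],
  ],
)

```text
time: 21.87
position: [603.1, 332.4, 42.9]
tcp_rot: [[-0.103, 0.995, 0.0], [0.995, 0.103, -0.0], [-0.0, 0.0, -1.0]]
ft_force: [-2.2, -1.0, 4.9]
gripper_width: 36.0
finger_force: 20.0
```

Request:
send_rows(
  slide=[
    [0,0,0],
    [0,0,0],
    [0,0,0],
    [0,0,0],
    [0,0,0],
  ],
  delta_rot=[
    [0,0,0],
    [0,0,0],
    [0,0,0],
    [0,0,0],
    [0,0,0],
  ],
  gripper=0.65,
)

```text
time: 22.28
position: [603.2, 332.3, 41.6]
tcp_rot: [[-0.103, 0.995, -0.0], [0.995, 0.103, -0.0], [-0.0, -0.0, -1.0]]
ft_force: [-1.4, -0.3, -0.9]
gripper_width: 54.8
finger_force: 0.0
```

Request:
send_rows(
  slide=[
    [0,0,-0.05],
    [0,0,-0.15],
    [0,0,-0.3],
    [0,0,-0.3],
    [0,0,-0.3],
  ],
  delta_rot=[
    [0,0,0],
    [0,0,0],
    [0,0,0],
    [0,0,0],
    [0,0,0],
  ],
)

```text
time: 22.7
position: [603.2, 332.4, 154.2]
tcp_rot: [[-0.103, 0.995, 0.0], [0.995, 0.103, 0.0], [0.0, 0.0, -1.0]]
ft_force: [0.7, 0.4, -0.7]
gripper_width: 56.6
finger_force: 0.0
```

Request:
send_rows(
  slide=[
    [0,0,-0.3],
    [-0.1,0,-0.1],
    [-0.3,0,0],
    [-0.3,0,0],
    [-0.3,0,0],
  ],
  delta_rot=[
    [0,0,0],
    [0,0,0],
    [0,0,0],
    [0,0,0],
    [0,0,0],
  ],
)

```text
time: 23.12
position: [613.3, 231.7, 192.9]
tcp_rot: [[-0.105, 0.994, 0.001], [0.994, 0.105, -0.0], [-0.0, 0.001, -1.0]]
ft_force: [0.1, -0.3, -0.1]
gripper_width: 56.3
finger_force: 0.0
```

```bash
python3 - <<'E'
from h import *
snap('wrist');w=snap('wrist');t=snap('top');print(pose())
o=np.zeros((420,800,3),np.uint8);a=cv2.resize(t['color'][145:245,115:345],None,fx=1.8,fy=1.8,interpolation=cv2.INTER_CUBIC)
o[:180,:414]=a[:180];o[:384//1,414:800]=w['color'][:,60:446]
cv2.imwrite('pics/end.png',o[:,:,::-1])
E
```

```text
(array([613.72144552, 230.19922239, 192.33141986]), np.float64(95.71343607977533))
```

View pics/end.png

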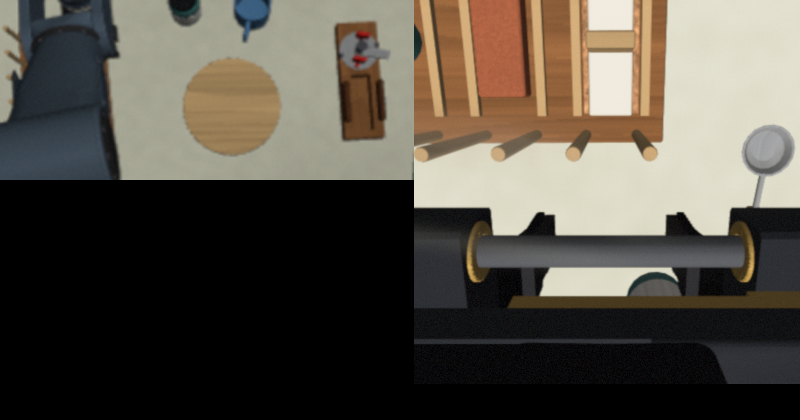

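The wrist view shows the stamp standing flat on the cork, columns 588–632 between the battens at 577 and 645, with its near end at the cork's near edge (row 115). The top view shows the latch bar swung away from the empty pocket.

```bash
python3 -c "
from h import *
print(bot.state()['dq']);print(ticket.finish_job())"
```

```text
[ 2.68286956  0.51952733 -0.96013817  1.35586488  0.12133401  0.5853279 ]
the job is handed in; nothing more can be done
None
```

The job is handed in: the latch is open, and the stamp was set down on the bat, taken again by its long sides, and now stands flat and centred on the cork, let go; the hand-in returned no verdict.

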